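Switch on the vacuum machine and press its lid shut

ROBOT

A 7-joint arm with a two-finger parallel gripper is mounted at the origin on a cart in front of the work surface, level with it; the furniture and walls round the work are solid. World frame = base frame: x ahead of the robot, y to its left, z up, the work surface at z = 0. Lengths are in m, angles in rad, forces in N, time in s.
With the tool pointing down it reaches from about 0.4 to 0.9 m from the base axis. Payload 5.6 kg.
Tool frame: the origin (TCP) lies at the very end of the fingers, on their centre line; the grasp point (between the pads) lies 19 mm behind it (tcp_to_grasp is the distance from the TCP to the grasp point, in m); z points along the fingers, y is the line along which they close (so a half turn about z gives the same grasp; the last joint's range is limited). The gripper opens to 92 mm and grips with 3 to 60 N. Pads are 20 mm wide; open, the fingers measure 128 mm over their backs; the gripper's body (75 mm by 189 mm) begins 69 mm behind the grasp point.
Start: joints at [1.062, 0.468, -0.012, 1.603, 0.006, 1.071, -0.056], TCP at [0.292, -0.581, 0.215] pointing down, gripper open.
Joint ranges: [-2.53, 2.53], [-0.31, 2.02], [-1.57, 1.55], [0.28, 2.44], [-1.29, 4.43], [0.15, 1.84], [-2.92, 2.92]. Speed limits (rad/s): [2.57, 2.57, 3.14, 3.14, 3.14, 3.14, 3.14].

INTERFACE

Orientations are given as a unit quaternion [x, y, z, w].
In Python, from rig import * gives the robot as it stands.
- The arm moves only by the shell command python3 -m jog 'ROWS'. ROWS is JSON, a list that holds one entry, the list of rows, each a list of 5 numbers: the shift along the tool's x, y, z in mm, then the turn about the tool's z in degrees, then the finger opening in mm, from 0 to 91.9. A call has 1 to 10 rows; each row shifts and turns the commanded pose from where the row before left it, along the tool's axes as they then stand; what a row does not reach is not made up. A row lasts 1/12 s, in which the tool goes at most 41.7 mm and 7.16 degrees, less where a joint would pass 70% of its speed; a pose out of reach is approached as far as the arm can. A call with a gripper value outside its range is refused whole. The fingers move at their own pace and stop on an object; the grip force is fixed at half the most. Time passes only in rows, so rows that do not move let the fingers close. It gives the time, the measured TCP pose, the force, the opening and the grip force at its end, in the units of the state.
- read_state(): the state, without advancing time (a new reading comes with each control period).
- get_image(name): name is "scene" or "top" or "wrist"; returns (picture, depth): 480x640x3 uint8, blue, green, red; 480x640 float32, m along the optical axis (not along the pixel's ray), 0 where there is no reading.
- get_calibration(name): a dict with "intrinsics" (3x3 intrinsics, pixels), "position" and "rotation" of the camera in the world; the wrist camera has in their place "T_tool_cam" (4x4, takes a point from camera to tool coordinates, whose origin is the TCP and whose axes are the flange's). Camera axes: x right, y up, looking along -z (the intrinsics and any distortion apply to the point x, -y, -z); pixel columns grow to the right and rows downward; lengths in m; the calibration is good to about 2 mm. The wrist camera is an equidistant fisheye: a pixel r from the principal point sees the ray r / f radians off the axis. A picture is of the moment at which its call begins: read the wrist's pose just before it. get_calibration takes no time and is no camera call.
- finish_job(): hands the job in; it is judged then, once.
The state is a dict: "time_s": time; "q": joint angles; "qvel": joint speeds; "tau": joint torques, N m; "tool_pos": TCP position; "eef_rot": TCP orientation; "force": force on the tool from outside, world axes, zero at the start; "torque": the same for the moment, N m; "gripper_width": finger opening in m; "grasp_force": force on a finger pad.
Only numpy, scipy, OpenCV 4.12 (cv2) and the standard library are available. Lean on these libraries where they do the work, as an engineer would, in place of code of your own. Each camera call takes 0.05 s, during which the arm holds its last target. There are 200 camera calls.

TASK

A lidded tub stands ready in the chamber of the vacuum machine. With your fingertips only, first switch the machine on, while its lid still stands open, by pushing the raised end of the green rocker switch (the end with the white bar) all the way down; then push the sprung lid shut by its front lip without slamming it, and finish while still holding it pressed fully home on its seal, where the pump can take over. Pinch and lift nothing, do not swing the lid further open, and leave the tub and everything else on the worktop where they are.

Things in the scene. Friction and masses are not known exactly. Their poses are not given: they have to be found in the camera images.
- vac: steel vacuum machine, fixed, 385 mm deep, 300 wide, rim 125 high. Origin: centre of its underside; own x from its front to its back, y to the left seen from the front, z up. Black control panel: the front 75 mm, 105 mm high, falling 0.15 rad to the front; rocker on its left part; the dial gauge and grey knob right of it are fixed and not needed. Behind it the open chamber
- vac_lid (a joint): lid, dark frame and clear dome, hinged at the machine's back about an axis along the machine's y through lid_hinge. Rad: 0 = fully home (end stop; the gasket gives a few mm more at the lip), grows as the front rises; starts at 0.46 to 0.60. Sprung: stays where it stands, up to 5 N at the lip starts it down, about 8 to 10 N keeps it home; let go, it springs up
- lid_lip (a point): where to push: top face of the lid's front lip, a flat grey tongue with two dark ribs, 130 mm wide, 12 thick; its face runs 22 mm forward of this point and 37 mm back, to the dome's front wall (46 mm high). In the lid's plane 290 mm from the hinge axis and 7 mm above it; moves with the lid; 144 mm above the worktop when home
- lid_hinge (a point): point on the lid's hinge axis at mid-width of the machine, 137 mm above the worktop; fixed, its axes are the machine's
- vac_rocker (a joint): green rocker switch on the panel, a shallow V, 44 mm long (along the machine's y), 22 wide. Rad: 0 = off (the end with the white bar, towards the machine's right, stands up), 0.36 = on (that end fully down, end stop); stays where it is left; about 3 N at the end moves it
- rocker_on (a point): point on the upper face of the rocker's white-barred half, 15 mm from the rocker's middle towards the machine's right (its -y); moves with it, 6 mm lower when on than when off. Pushed straight down here it turns on; that half then lies level along the machine's y, about 6 mm above the panel
- food_tub: milky lidded food tub, 180 x 217 x 87 mm, loose, standing in the chamber; origin: centre of its underside. To be left alone
- tin_b: low food tin, 75 mm across, 58 mm high; origin: centre of its underside. Bystander
- measure: steel measuring cup, 79 mm high, 105 mm with its handle; origin: centre of its underside. Bystander
- churn_salt: steel churn-shaped shaker, 62 mm across, 113 mm high; origin: centre of its underside. Bystander

How it is judged:
On the way, in this order (a step that is already met when the one before it is completed fails the run):
1. the rocker is switched on while the lid still stands open (value of joint vac_rocker above 0.31 rad and value of joint vac_lid above 0.4 rad), for 0.1 s.
2. the lid is pushed fully home (value of joint vac_lid below 0.025 rad), for 0.2 s.
At the end, for the whole second after the job is handed in: the fingers hold the lid pressed home (within 0.025 rad of fully shut, about 7 mm at the lip, at rest, fingers pressing with more than 3 N) and the rocker is on (0.31 rad or more of 0.36) (value of joint vac_lid below 0.025 rad and value of joint vac_rocker above 0.31 rad and contact force between the fingers and vac above 3 N and velocity of joint vac_lid between -0.05 and 0.05 rad/s); the arm keeps its last pose, push and grip.
It fails at once if the lid is slammed (shuts faster than 2.5 rad/s) (velocity of joint vac_lid below -2.5 rad/s).
It fails at once if the lid is swung further open (beyond 0.68 rad) (value of joint vac_lid above 0.68 rad).
It fails at once if the tub is lifted or shifted by more than 15 mm (distance of food_tub from where it was at the start of the episode above 0.015 m).
It fails at once if the tin, measuring cup or shaker is lifted, or moved by more than 20 mm (distance of any of tin_b, measure, churn_salt from where it was at the start of the episode above 0.02 m).
It also fails if it takes over 40 s, if anything falls off the work surface, if the arm or the gripper's body presses on something with over 40 N, if the wrist force passes 120 N, or if a joint passes its speed limit or range.

## Working session

There is one attempt and no reset: what is moved stays moved. The work goes in short steps, Python scripts to look and compute and a shell command to move; the robot and the scene stay as the last step left them, time stands still between calls to the robot, and variables do not carry over. Pictures are saved under pics/ and viewed, at most 10 in all, crops included, and the job is handed in when it is done.

```bash
mkdir -p pics; python3 - <<'E'
from rig import *
import cv2,numpy as np
s=read_state();print(s['tool_pos'],s['eef_rot'],s['force'],s['gripper_width'],s['time_s'])
for n in("scene","top"):
    im,d=get_image(n);cv2.imwrite(f"pics/{n}0.png",im);np.savez(f"{n}0.npz",im=im,d=d);c=get_calibration(n);print(n,c)
E
```

```text
[ 0.29157259 -0.58025016  0.21362789] [ 9.73011038e-01  2.30756775e-01 -2.76987467e-04 -8.68926545e-04] [ 0.01287403 -0.02777585  0.18976495] 0.09186405177403414 0.0
scene {'intrinsics': array([[460.69788338,   0.        , 312.29291427],
       [  0.        , 460.69788338, 240.63737742],
       [  0.        ,   0.        ,   1.        ]]), 'position': array([0.74210304, 0.29936081, 0.69768035]), 'rotation': array([0.05735129, 0.40012155, 0.90463158, 0.13511214])}
top {'intrinsics': array([[617.7046114 ,   0.        , 308.40068092],
       [  0.        , 617.7046114 , 243.11279973],
       [  0.        ,   0.        ,   1.        ]]), 'position': array([-0.18661451, -0.19271023,  1.06726811]), 'rotation': array([-0.204054  ,  0.24521539,  0.71213236, -0.62537899])}
```

View pics/top0.png

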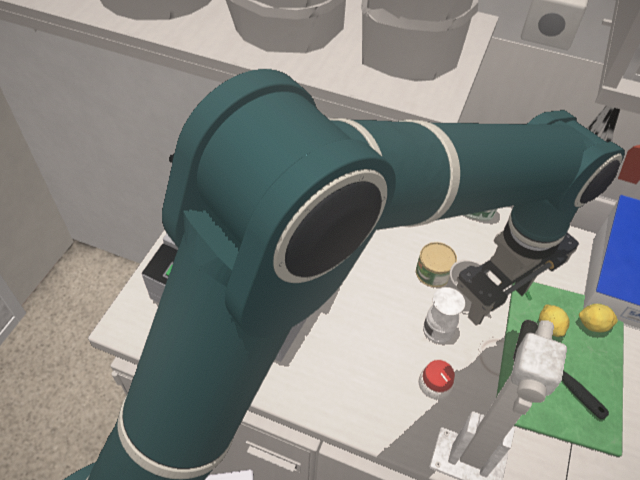

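View pics/scene0.png

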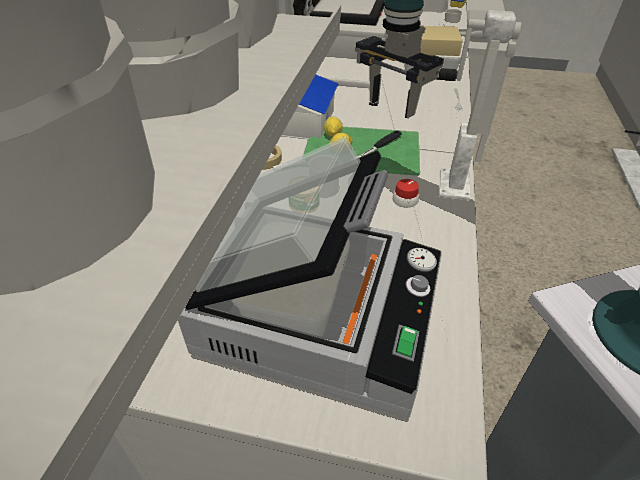

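The scene view shows the machine with its panel facing the robot: the rocker is near (406,341), the lip near (367,202), and the gripper at upper right. The arm hides the machine in the top view.

```bash
cat > h.py <<'E'
import numpy as np,cv2
from scipy.spatial.transform import Rotation as R
from rig import *
def world(n,d,u,v):
    c=get_calibration(n);K=c['intrinsics'];z=d[int(round(v)),int(round(u))]
    p=np.array([(u-K[0,2])/K[0,0],-(v-K[1,2])/K[1,1],-1])*z
    return R.from_quat(c['rotation']).apply(p)+c['position']
E
python3 - <<'E'
from h import *
f=np.load('scene0.npz');im=f['im']
a=cv2.resize(im[295:395,350:450],None,fx=5,fy=5,interpolation=cv2.INTER_CUBIC)[:, :400]
b=cv2.resize(im[150:290,320:420],None,fx=4,fy=4,interpolation=cv2.INTER_CUBIC)[:500]
o=np.zeros((560,800,3),np.uint8);o[:500,:400]=a;o[:500,400:]=b
cv2.imwrite('pics/crop.png',o)
d=f['d']
for n,u,v in [('rock',406,341),('rock2',408,335),('pancorner L front',413,391),('pancorner R front',440,250),('pan back R',403,236),('lip',367,202),('lip L',352,228),('lip R',383,175),('hinge left',190,303)]:
    print(n,world('scene',d,u,v).round(4))
E
```

```text
rock [ 0.4885 -0.0562  0.1146]
rock2 [ 0.4827 -0.0626  0.1189]
pancorner L front [0.5073 0.0126 0.0942]
pancorner R front [ 0.2637 -0.3223  0.0006]
pan back R [ 0.3227 -0.3863  0.0027]
lip [ 0.5263 -0.1598  0.3118]
lip L [ 0.5596 -0.1273  0.3   ]
lip R [ 0.4825 -0.2074  0.3163]
hinge left [ 0.7909 -0.1942  0.152 ]
```

View pics/crop.png

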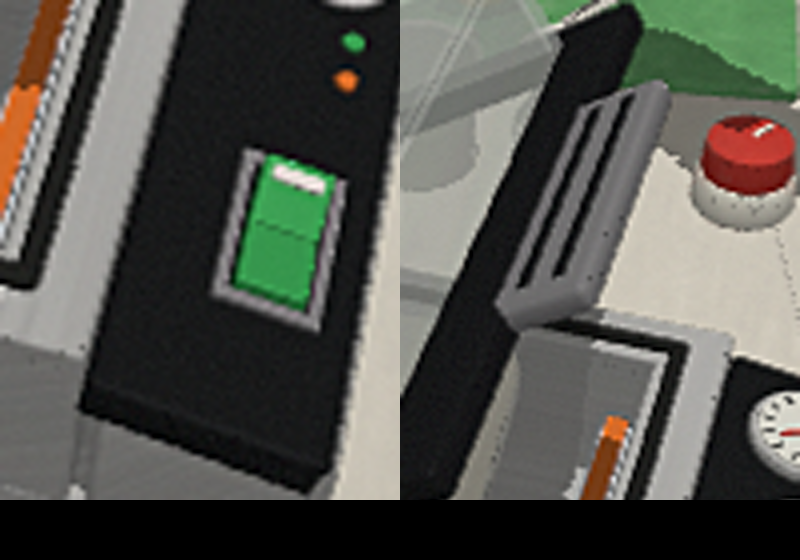

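The crop puts the white bar at scene pixel (410,331), the rocker's V line at (407,341), and the lip's face between corners (362,175), (345,225), (366,226) and (385,172).

```bash
python3 - <<'E'
from h import *
d=np.load('scene0.npz')['d']
c=get_calibration('scene');K=c['intrinsics'];Rc=R.from_quat(c['rotation'])
def onz(u,v,z):
    r=Rc.apply([(u-K[0,2])/K[0,0],-(v-K[1,2])/K[1,1],-1]);p=c['position'];return p+r*(z-p[2])/r[2]
def reg(poly):
    m=np.zeros(d.shape,np.uint8);cv2.fillPoly(m,[np.array(poly,np.int32)],1);v,u=np.nonzero(m)
    return np.array([world('scene',d,a,b) for a,b in zip(u,v) if d[b,a]>0])
def plane(P):
    for _ in range(3):
        m=P.mean(0);n=np.linalg.svd(P-m)[2][2];n*=np.sign(n[2]);r=(P-m)@n;P=P[abs(r)<2.5*r.std()+1e-4]
    return m,n,r.std(),len(P)
for nm,p in dict(lip=[(363,178),(348,224),(364,224),(382,175)],panel=[(373,372),(392,300),(397,300),(384,377)],right=[(408,312),(400,312),(402,300),(412,300)],redhalf=[(404,329),(415,332),(413,339),(402,337)],offhalf=[(401,343),(411,345),(410,354),(399,351)]).items():
    m,n,s,k=plane(reg(p));print(nm,m.round(4),n.round(3),'yaw',np.arctan2(-n[1],-n[0]).round(3),'tilt',np.arccos(n[2]).round(3),s.round(4),k)
a,b=onz(367,376,.125),onz(401,240,.125);print('rimfront',a,b,np.arctan2(*(a-b)[:2][::-1])-np.pi/2)
for n,u,v in [('lipFR',384,172),('lipFL',365,224),('lipBL',347,224),('lipBR',363,177),('bar',410,331),('vline',407,341),('barend',411,329)]:print(n,world('scene',d,u,v).round(4))
# gripper fingertips check
s=read_state();p=Rc.inv().apply(s['tool_pos']-c['position']);print('tcp px',K[0,2]+K[0,0]*p[0]/-p[2],K[1,2]-K[1,1]*p[1]/-p[2])
print(R.from_quat(s['eef_rot']).as_matrix().round(3))
E
```

```text
lip [ 0.5248 -0.1713  0.3085] [ 0.443 -0.309  0.841] yaw 2.533 tilt 0.571 0.0006 847
panel [ 0.5172 -0.0662  0.1131] [-0.128  0.092  0.988] yaw -0.625 tilt 0.158 0.001 702
right [ 0.4572 -0.1222  0.1105] [-0.15   0.108  0.983] yaw -0.622 tilt 0.186 0.0008 127
redhalf [ 0.4814 -0.0639  0.1186] [0.105 0.432 0.896] yaw -1.81 tilt 0.46 0.0012 107
offhalf [ 0.4954 -0.0442  0.115 ] [-0.139  0.06   0.988] yaw -0.409 tilt 0.152 0.0009 112
rimfront [ 0.57037844 -0.01232528  0.125     ] [ 0.4048021  -0.25661467  0.125     ] -0.5956622954065133
lipFR [ 0.4777 -0.2148  0.3158]
lipFL [ 0.5457 -0.1182  0.3109]
lipBL [ 0.5632 -0.1369  0.3001]
lipBR [ 0.5005 -0.2371  0.2971]
bar [ 0.4776 -0.067   0.1212]
vline [ 0.4872 -0.0555  0.1149]
barend [ 0.4744 -0.0701  0.1211]
tcp px 390.6972086815488 109.3898434089185
[[ 0.894  0.449 -0.001]
 [ 0.449 -0.894  0.001]
 [-0.    -0.002 -1.   ]]
```

```bash
python3 -m jog '[[[0,0,-20,6.2,0],[0,0,-20,6.2,0],[0,0,-20,6.2,0],[0,0,-20,6.2,0],[0,0,-20,6.2,0],[0,0,-20,6.2,0],[0,0,-20,6.2,0],[0,0,-20,6.2,0],[0,0,-20,6.2,0],[0,0,0,6.2,0]]]'
cat >> h.py <<'E'
def go(x,y,z):
    s=read_state();M=R.from_quat(s['eef_rot']).as_matrix()
    print('t',s['time_s'],'pos',np.round(s['tool_pos'],4),'q',np.round(s['q'],2),'F',np.round(s['force'],1),'w',s['gripper_width'])
    print('tool shift mm',(1000*M.T@(np.array([x,y,z])-s['tool_pos'])).round(1),'yaw err deg',np.degrees(np.arctan2(M[1,0],M[0,0])+.614).round(2),'z',M[:,2].round(3))
E
python3 -c "
from h import *
go(.476,-.071,.40)"
```

```text
time_s: 0.93
tool_pos: [0.2925, -0.582, 0.3989]
eef_rot: [0.952, -0.306, 0.002, 0.002]
force: [-0.6, 0.0, 0.4]
gripper_width: 0.0272
grasp_force: 0.0
t 0.9333 pos [ 0.2925 -0.582   0.3989] q [ 0.91  0.35  0.2   1.37 -0.07  1.42 -1.08] F [-0.6  0.   0.4] w 0.02719640855557183
tool shift mm [-148.4 -522.3   -3.4] yaw err deg -0.44 z [ 0.003 -0.006 -1.   ]
```

```bash
python3 -m jog '[[[-8,-29,0,0,0],[-8,-29,0,0,0],[-8,-29,0,0,0],[-8,-29,0,0,0],[-8,-29,0,0,0],[-8,-29,0,0,0],[-8,-29,0,0,0],[-8,-29,0,0,0],[-8,-29,0,0,0],[-8,-29,0,0,0]]]'
python3 -m jog '[[[-8,-29,0,0,0],[-8,-29,0,0,0],[-8,-29,0,0,0],[-8,-29,0,0,0],[-8,-29,0,0,0],[-8,-29,0,0,0],[-8,-29,0,0,0],[-8,-29,0,0,0],[0,0,0,0,0],[0,0,0,0,0]]]'
python3 -c "
from h import *
go(.476,-.071,.15)"
```

```text
time_s: 1.77
tool_pos: [0.3943, -0.2963, 0.3943]
eef_rot: [0.953, -0.303, -0.0, -0.0]
force: [0.5, -0.2, -0.5]
gripper_width: 0.0003
grasp_force: 0.0
time_s: 2.6
tool_pos: [0.4762, -0.0701, 0.3942]
eef_rot: [0.953, -0.302, -0.0, 0.0]
force: [0.4, -0.6, -0.4]
gripper_width: 0.0005
grasp_force: 0.0
t 2.6 pos [ 0.4762 -0.0701  0.3942] q [ 0.3   0.05 -0.24  1.74  0.01  1.35 -2.12] F [ 0.4 -0.6 -0.4] w 0.0004659039371298022
tool shift mm [  0.5   0.8 244.2] yaw err deg 0.08 z [-0.001  0.    -1.   ]
```

```bash
python3 -m jog '[[[0,0,26,0,0],[0,0,26,0,0],[0,0,26,0,0],[0,0,26,0,0],[0,0,26,0,0],[0,0,26,0,0],[0,0,26,0,0],[0,0,26,0,0],[0,0,26,0,0],[0,0,0,0,0]]]'
python3 - <<'E'
from h import *
go(.476,-.071,.13)
im,d=get_image('scene');cv2.imwrite('pics/s1.png',cv2.resize(im[200:400,300:500],None,fx=3,fy=3,interpolation=cv2.INTER_CUBIC))
E
```

```text
time_s: 3.43
tool_pos: [0.4722, -0.0729, 0.1562]
eef_rot: [0.953, -0.304, -0.005, 0.001]
force: [-0.8, -0.1, -0.9]
gripper_width: 0.0005
grasp_force: 0.0
t 3.4333 pos [ 0.4722 -0.0729  0.1562] q [ 0.28  0.28 -0.23  2.05  0.08  0.83 -2.19] F [-0.8 -0.1 -0.9] w 0.0004879268271292102
tool shift mm [ 2.2 -3.9 26.2] yaw err deg -0.26 z [-0.009  0.001 -1.   ]
```

View pics/s1.png

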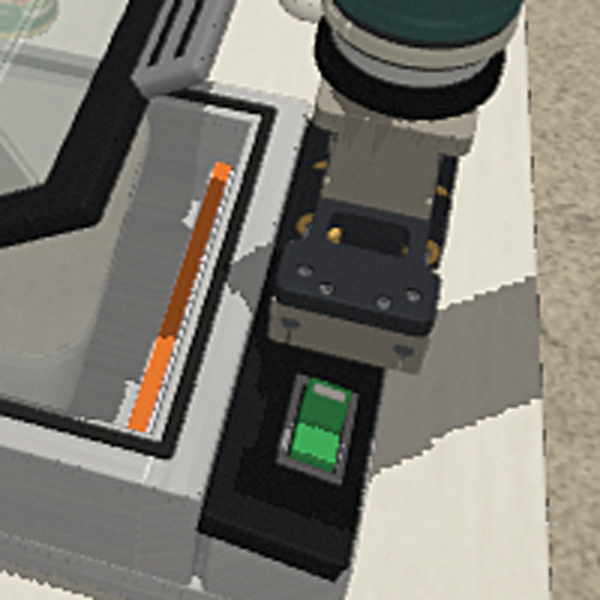

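The gripper body hides the fingertips. The rocker at crop (320,415) is clear, and its raised end sits under the gripper's near edge. I'll correct the offset and descend.

```bash
python3 -m jog '[[[2,-6,6,0,0],[0,0,6,0,0],[0,0,6,0,0],[0,0,6,0,0],[0,0,3,0,0],[0,0,0,0,0]]]'
python3 - <<'E'
from h import *
go(.477,-.0695,.113)
E
```

```text
time_s: 3.98
tool_pos: [0.4808, -0.0679, 0.133]
eef_rot: [0.953, -0.303, -0.001, 0.0]
force: [-0.3, 0.4, 0.7]
gripper_width: 0.0006
grasp_force: 0.0
t 3.9833 pos [ 0.4808 -0.0679  0.133 ] q [ 0.27  0.32 -0.23  2.06  0.1   0.78 -2.21] F [-0.3  0.4  0.7] w 0.0006137867524663198
tool shift mm [-2.1  3.5 20. ] yaw err deg -0.13 z [-0.001  0.    -1.   ]
```

```bash
python3 -m jog '[[[-1,1,5,0,0],[0,0,5,0,0],[0,0,4,0,0],[0,0,2,0,0],[0,0,2,0,0],[0,0,0,0,0]]]'
python3 - <<'E'
from h import *
go(.477,-.0695,.113)
E
```

```text
time_s: 4.48
tool_pos: [0.4798, -0.0684, 0.1153]
eef_rot: [0.953, -0.304, -0.0, 0.0]
force: [-0.0, -1.4, 1.1]
gripper_width: 0.0003
grasp_force: 0.5
t 4.4833 pos [ 0.4798 -0.0684  0.1153] q [ 0.26  0.35 -0.22  2.07  0.11  0.74 -2.22] F [-0.  -1.4  1.1] w 0.0003479566318593292
tool shift mm [-1.7  2.5  2.3] yaw err deg -0.17 z [-0. -0. -1.]
```

Contact has begun, so I'll press on in small steps until the force rises at the stop.

```bash
python3 -m jog '[[[0,0,2,0,0],[0,0,1,0,0],[0,0,0,0,0]]]'; python3 -m jog '[[[0,0,2,0,0],[0,0,0,0,0],[0,0,0,0,0]]]'
```

```text
time_s: 4.73
tool_pos: [0.4801, -0.0684, 0.1144]
eef_rot: [0.953, -0.303, 0.0, 0.0]
force: [-6.7, -1.8, 19.9]
gripper_width: 0.0003
grasp_force: 10.1
time_s: 4.98
tool_pos: [0.4802, -0.0685, 0.114]
eef_rot: [0.953, -0.303, 0.001, 0.001]
force: [-12.6, -0.2, 35.5]
gripper_width: 0.0003
grasp_force: 18.1
```

```bash
python3 -m jog '[[[0,0,-10,0,0],[0,0,-25,0,0],[0,0,-30,0,0],[0,0,-30,0,0],[0,0,-30,0,0],[0,0,-30,0,0],[0,0,-30,0,0],[0,0,-30,0,0],[0,0,-25,0,0],[0,0,0,0,0]]]'
python3 - <<'E'
from h import *
go(.527,-.177,.33)
im,d=get_image('scene');np.savez('s2.npz',d=d)
o=cv2.resize(im[150:400,300:500],None,fx=2.4,fy=2.4,interpolation=cv2.INTER_CUBIC)
cv2.imwrite('pics/s2.png',o)
for u,v in [(410,331),(407,341),(404,351)]:print(world('scene',d,u,v).round(4))
E
```

```text
time_s: 5.82
tool_pos: [0.4825, -0.0673, 0.3556]
eef_rot: [0.953, -0.303, 0.005, -0.001]
force: [0.6, -0.3, 1.7]
gripper_width: 0.0005
grasp_force: 0.0
t 5.8167 pos [ 0.4825 -0.0673  0.3556] q [ 0.3   0.08 -0.24  1.8   0.02  1.26 -2.13] F [ 0.6 -0.3  1.7] w 0.0004864921240177945
tool shift mm [99.4 64.  26.1] yaw err deg -0.08 z [ 0.009 -0.001 -1.   ]
[ 0.475  -0.0706  0.1157]
[ 0.488  -0.0544  0.1167]
[ 0.5001 -0.0393  0.1171]
```

View pics/s2.png

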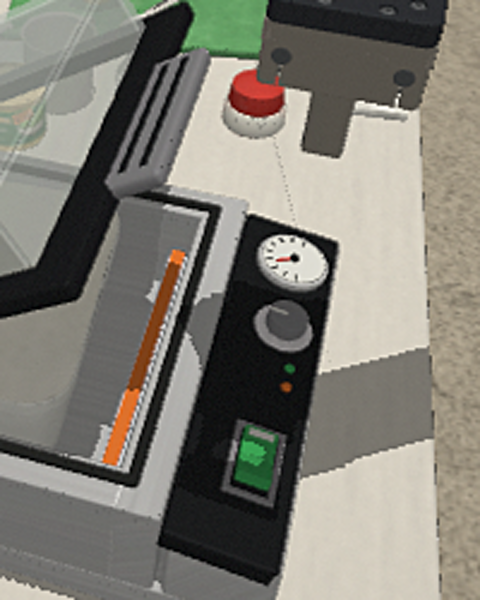

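The bar end is now down to z≈0.116 and the lit rocker is on, at (255,460) in the crop. The lid hasn't moved. Next I'll go above the lip.

```bash
python3 -m jog '[[[17,11,0,0,0],[17,11,0,0,0],[17,11,0,0,0],[17,11,0,0,0],[17,11,0,0,0],[17,10,0,0,0],[0,0,0,0,0],[0,0,0,0,0]]]'
python3 - <<'E'
from h import *
go(.531,-.18,.303)
im,d=get_image('scene')
cv2.imwrite('pics/s3.png',cv2.resize(im[90:290,300:500],None,fx=3,fy=3,interpolation=cv2.INTER_CUBIC))
t=np.linspace(.57,0,20);h=290*np.cos(t)-7*np.sin(t);z=290*np.sin(t)+7*np.cos(t)
print(np.c_[-np.diff(h),-np.diff(z)].round(1).tolist())
E
```

```text
time_s: 6.53
tool_pos: [0.5251, -0.1801, 0.3486]
eef_rot: [0.953, -0.304, -0.002, -0.0]
force: [0.3, 1.0, 0.5]
gripper_width: 0.0007
grasp_force: 0.0
t 6.5333 pos [ 0.5251 -0.1801  0.3486] q [ 0.4   0.21 -0.16  1.66  0.03  1.28 -1.95] F [0.3 1.  0.5] w 0.0007453536403973572
tool shift mm [ 4.9 -3.5 45.5] yaw err deg -0.2 z [-0.003  0.002 -1.   ]
[[-4.8, 7.3], [-4.5, 7.4], [-4.3, 7.6], [-4.1, 7.7], [-3.9, 7.8], [-3.6, 7.9], [-3.4, 8.0], [-3.1, 8.1], [-2.9, 8.2], [-2.6, 8.3], [-2.4, 8.4], [-2.1, 8.4], [-1.9, 8.5], [-1.6, 8.5], [-1.4, 8.6], [-1.1, 8.6], [-0.9, 8.7], [-0.6, 8.7], [-0.3, 8.7]]
```

View pics/s3.png

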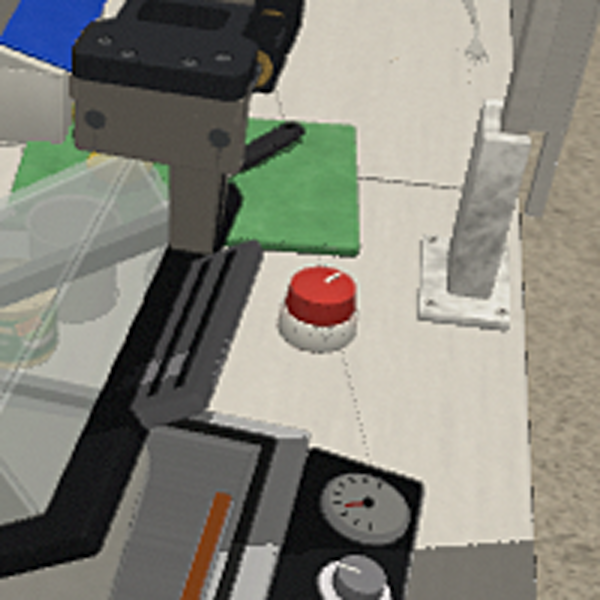

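The closed fingertip hangs above the lip's back half, at crop (192,250), with the lip face around (200,320). I'll descend to contact.

```bash
python3 -m jog '[[[2,-3,10,0,0],[0,0,12,0,0],[0,0,10,0,0],[0,0,4,0,0],[0,0,3,0,0],[0,0,0,0,0]]]'
python3 -c "
from h import *
go(.531,-.18,.303)"
```

```text
time_s: 7.08
tool_pos: [0.5285, -0.1785, 0.3107]
eef_rot: [0.953, -0.303, -0.001, 0.0]
force: [0.2, 0.3, -0.2]
gripper_width: 0.0006
grasp_force: 0.0
t 7.0833 pos [ 0.5285 -0.1785  0.3107] q [ 0.4   0.24 -0.16  1.71  0.04  1.2  -1.96] F [ 0.2  0.3 -0.2] w 0.0005992954848914841
tool shift mm [ 2.9 -0.3  7.7] yaw err deg -0.12 z [-0.001  0.    -1.   ]
```

```bash
python3 -m jog '[[[1,0,4,0,0],[0,0,4,0,0],[-2,0,4,0,0],[-5,0,7,0,0],[-5,0,7,0,0],[-4,0,8,0,0]]]'
python3 -c "
from h import *
go(.531,-.18,.303)"
```

```text
time_s: 7.58
tool_pos: [0.5167, -0.1702, 0.2773]
eef_rot: [0.953, -0.303, 0.001, 0.0]
force: [1.6, -0.0, 2.3]
gripper_width: 0.0005
grasp_force: 1.4
t 7.5833 pos [ 0.5167 -0.1702  0.2773] q [ 0.39  0.24 -0.16  1.79  0.04  1.12 -1.97] F [ 1.6 -0.   2.3] w 0.0005109553136662966
tool shift mm [ 17.4  -0.2 -25.6] yaw err deg -0.14 z [ 0.002 -0.001 -1.   ]
```

```bash
python3 -m jog '[[[-4,0,8,0,0],[-4,0,8,0,0],[-3,0,8,0,0],[-3,0,8,0,0],[-3,0,8,0,0],[-3,0,8,0,0],[-2,0,8,0,0],[-2,0,8,0,0]]]'
python3 -c "
from h import *
go(.49,-.151,.144)"
```

```text
time_s: 8.25
tool_pos: [0.496, -0.1556, 0.2129]
eef_rot: [0.953, -0.303, -0.001, -0.0]
force: [-2.3, 0.8, 6.8]
gripper_width: 0.0006
grasp_force: 3.1
t 8.25 pos [ 0.496  -0.1556  0.2129] q [ 0.38  0.26 -0.17  1.91  0.05  0.98 -2.  ] F [-2.3  0.8  6.8] w 0.0006476719275283741
tool shift mm [-7.4 -0.3 68.9] yaw err deg -0.13 z [-0.002  0.001 -1.   ]
```

```bash
python3 -m jog '[[[-2,0,8,0,0],[-1,0,8,0,0],[-1,0,8,0,0],[-1,0,8,0,0],[-1,0,8,0,0],[0,0,8,0,0],[0,0,6,0,0],[0,0,5,0,0],[0,0,4,0,0],[0,0,0,0,0]]]'
python3 -c "
from h import *
go(.49,-.151,.144)"
```

```text
time_s: 9.08
tool_pos: [0.4888, -0.1505, 0.1488]
eef_rot: [0.953, -0.303, -0.004, -0.0]
force: [-4.7, 3.6, 7.2]
gripper_width: 0.0007
grasp_force: 3.4
t 9.0833 pos [ 0.4888 -0.1505  0.1488] q [ 0.37  0.33 -0.17  1.98  0.07  0.84 -2.02] F [-4.7  3.6  7.2] w 0.0006589942674889017
tool shift mm [ 1.3 -0.3  4.7] yaw err deg -0.09 z [-0.008  0.003 -1.   ]
```

```bash
python3 -m jog '[[[0,0,2,0,0],[0,0,2,0,0],[0,0,1,0,0],[0,0,0,0,0]]]';python3 -m jog '[[[0,0,1,0,0],[0,0,1,0,0],[0,0,0,0,0]]]'
```

```text
time_s: 9.42
tool_pos: [0.489, -0.1506, 0.1444]
eef_rot: [0.953, -0.303, -0.004, -0.0]
force: [-5.4, 3.7, 7.6]
gripper_width: 0.0001
grasp_force: 3.7
time_s: 9.67
tool_pos: [0.4891, -0.1507, 0.1443]
eef_rot: [0.953, -0.303, -0.004, -0.0]
force: [-11.2, 4.6, 23.4]
gripper_width: 0.0006
grasp_force: 11.5
```

```bash
python3 -m jog '[[[0,0,0,0,0],[0,0,0,0,0],[0,0,0,0,0],[0,0,0,0,0],[0,0,0,0,0],[0,0,0,0,0]]]'
python3 - <<'E'
from h import *
im,d=get_image('scene');cv2.imwrite('pics/s4.png',im)
E
```

```text
time_s: 10.17
tool_pos: [0.4891, -0.1507, 0.1443]
eef_rot: [0.953, -0.303, -0.004, -0.0]
force: [-11.2, 5.8, 22.4]
gripper_width: 0.0006
grasp_force: 11.3
```

View pics/s4.png

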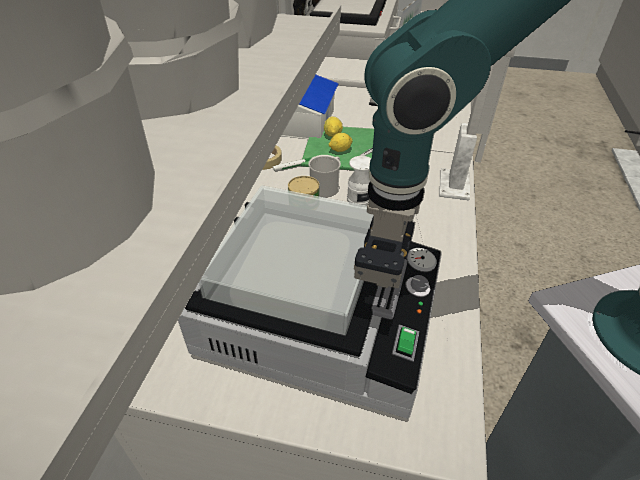

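The lid lies flat on the seal with the fingers pressing the lip at (385,300), and the rocker at (406,342) is on. Handing in.

```bash
python3 -c "
from rig import *
print(finish_job())"
```

```text
the job is handed in; nothing more can be done
None
```

The job is handed in: I switched the rocker on while the lid was still open, then pushed the lid shut gently, and at hand-in the fingers were holding it home with about 22 N; no verdict came back.

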